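Unlock the generator key guard and start it

TASK

Unpin the clear guard on the generator control box, slide it right back off the keys, and lock it there by pushing the ball-lock pin fully home through the realigned holes. Only then start the generator: press the long bar key, then the square key, then the round key, each fully down and one at a time, letting each spring back up before the next. Leave the guard pinned open and do not disturb the wrench or the can.

Things in the scene. Friction and masses are not known exactly. Their poses are not given: they have to be found in the camera images.
- panel: Grey generator control box fixed to the bench, 240 mm (x) by 340 mm (y) by 70 mm high. Origin: centre of its underside, on the bench. The guard opens along its +x, away from the robot. In its flat top are two vertical 18 mm holes at (x, y) = (-45, -127.5) mm (guard shut) and (45, -127.5) mm (guard open), 45 mm deep. Spring balls 24.5 mm down each hole are the pin's detent.
- guard (a joint): Sliding guard over the keys: clear plate in an aluminium frame, 80 mm (x) by 250 mm (y), top 100 mm above the bench. Value in m: 0 shut over the keys, 0.09 fully open at its stop, slid along the box's +x. About 1.5 N of friction, stays where it is left.
- collar_hole (a point): Top mouth, 102 mm above the bench, of the 16 mm vertical through hole in the guard's collar, an aluminium block 60 by 60 mm at the guard's -y end, from 2 to 32 mm above the box top. It moves with the guard; at either stop it is in line with a hole of the box.
- pin: Ball-lock pin, upright through collar and box at the start, about 0.1 kg. Origin on its axis under the flange, z up; 102 mm above the bench when fully home (flange on collar). Steel shaft 14 mm across, to 70 mm below the origin, tapered tip, detent groove. About 6 N to pull out of its detent, about 5 N to push home; let fall in, it stops about 13 mm short. Lifted 40 to 60 mm from home it is out of the box but still in the collar and can draw the guard along.
- pin_knob (a point): Middle of the pin's straight black round knob, 28 mm across, which stands from 6 to 50 mm above the pin's origin; under it is the flange, 40 mm across and 6 mm thick. This point is 28 mm above the pin's origin.
- open_hole (a point): Mouth centre, on the box top 70 mm above the bench, of the hole for the pin with the guard fully open.
- bar_key_top (a point): Long bar key, 58 mm (along the box's x) by 22 mm, black plastic like the other two, on a grey surround, under the guard until it is slid away. The three keys stand in a row along the box's y, 63 mm apart, at x = -45 mm in its frame; which place each has varies. This point: centre of its top face, 86 mm above the bench when up.
- square_key_top (a point): Square key, 36 by 36 mm, black plastic like the other two, on a grey surround, under the guard until it is slid away. The three keys stand in a row along the box's y, 63 mm apart, at x = -45 mm in its frame; which place each has varies. This point: centre of its top face, 86 mm above the bench when up.
- round_key_top (a point): Round key, 36 mm across, black plastic like the other two, on a grey surround, under the guard until it is slid away. The three keys stand in a row along the box's y, 63 mm apart, at x = -45 mm in its frame; which place each has varies. This point: centre of its top face, 86 mm above the bench when up.
- bar_key (a joint): Travel of this key in m: 0 up, 0.008 fully down. It is a spring key: it starts to move at about 1.7 N, is fully down at about 5.5 N and springs back when let go.
- square_key (a joint): Travel of this key in m: 0 up, 0.008 fully down. It is a spring key: it starts to move at about 1.7 N, is fully down at about 5.5 N and springs back when let go.
- round_key (a joint): Travel of this key in m: 0 up, 0.008 fully down. It is a spring key: it starts to move at about 1.7 N, is fully down at about 5.5 N and springs back when let go.
- wrench: Steel wrench 180 mm long lying on the bench: leave alone. Origin under its middle.
- spray_can: Metal can, 56 mm across and 160 mm high, standing on the bench: leave alone. Origin: centre of its underside.
Things that resemble listed ones, but are neither listed nor needed, are in the scene too. Leave any red look-alike of the pin alone.

How it is judged (in metres and radians):
On the way, in this order (a step that is already met when the one before it is completed fails the run):
1. the pin is pulled up out of the detent (z of pin in the frame of panel above 0.125 m), for 0.1 s.
2. the guard is slid back to its stop (value of joint guard above 0.085 m), for 0.1 s.
3. the pin is pushed fully home in the open hole (value of joint guard above 0.085 m and z of pin in the frame of panel below 0.105 m and horizontal distance between pin and open_hole below 0.006 m and angle between pin's own z axis and vertical below 0.1 rad), for 0.2 s.
4. the long bar key is pressed down, the others being up (value of joint bar_key above 0.0055 m and value of joint each of square_key, round_key below 0.0015 m), for 0.05 s.
5. the square key is pressed down, the others being up (value of joint square_key above 0.0055 m and value of joint each of bar_key, round_key below 0.0015 m), for 0.05 s.
6. the round key is pressed down, the others being up (value of joint round_key above 0.0055 m and value of joint each of bar_key, square_key below 0.0015 m), for 0.05 s.
At the end, for the whole second after the job is handed in: The guard is open (within 5 mm of its stop) and pinned there: pin upright in the open hole with its flange within 3 mm of fully home; all three keys are up again (within 1.5 mm) (all of step 3 and linear speed of pin below 0.02 m/s and value of joint each of bar_key, square_key, round_key below 0.0015 m); the robot touches nothing.
It fails at once if a key is pressed before the guard is pinned open (value of joint any of bar_key, square_key, round_key above 0.004 m and not (value of joint guard above 0.085 m and (z of pin in the frame of panel below 0.105 m and horizontal distance between pin and open_hole below 0.006 m and angle between pin's own z axis and vertical below 0.1 rad))).
It fails at once if two keys are pressed at once (value of joint each of bar_key, square_key above 0.003 m or value of joint each of bar_key, round_key above 0.003 m or value of joint each of square_key, round_key above 0.003 m).
It fails at once if the wrench or can is moved more than 30 mm or the can tipped (distance of any of wrench, spray_can from where it was at the start of the episode above 0.03 m or angle between spray_can's own z axis and vertical above 0.4 rad).
It also fails if it takes over 58 s, if anything falls off the work surface, if the arm or the gripper's body presses on something with over 40 N, if the wrist force passes 120 N, or if a joint passes its speed limit or range.

ROBOT

A 6-joint arm with a two-finger parallel gripper is mounted at the origin on the work surface. World frame = base frame: x ahead of the robot, y to its left, z up, the work surface at z = 0. Lengths are in m, angles in degrees, forces in N, time in s.
With the tool pointing down it reaches from about 0.275 to 0.725 m from the base axis. Payload 5.6 kg.
Tool frame: the origin (TCP) lies at the very end of the fingers, on their centre line; the grasp point (between the pads) lies 19 mm behind it (pinch_z is the distance from the TCP to the grasp point, in m); z points along the fingers, y is the direction in which the jaws open and shut (so a half turn about z gives the same grasp; the last joint's range is limited). The gripper opens to 85 mm and grips with 20 to 120 N. Pads are 22 mm wide; open, the fingers measure 114 mm over their backs; the gripper's body (76 mm by 85 mm) begins 54 mm behind the grasp point. The pads swing forward as they close: fully open they stand 13 mm farther back than shut.
Start: joints at [93.14, 14.616, 6.199, 0, -81.583, -16.306], TCP at [0.125, 0.536, 0.231] pointing down, gripper open.
Joint ranges: [-168.99, 168.99], [-69.2, 112.95], [-62.41, 85.93], [-164.36, 98.24], [-168.68, -3.75], [-174.98, 174.98]. Speed limits (degrees/s): [147.25, 147.25, 180, 180, 180, 180].

INTERFACE

Orientations are given as [roll, pitch, yaw] about the fixed x, y, z axes, in that order (R = Rz(yaw) Ry(pitch) Rx(roll)).
In Python, from rig import * gives the robot as it stands.
- The arm moves only by the shell command python3 -m handwheel 'ROWS' [OPENING] [FORCE]. ROWS is JSON, a list of rows, each a list of 4 numbers: the shift along the world's x, y, z in mm, then the turn about the world's z in degrees. A call has 1 to 20 rows; each row shifts and turns the commanded pose from where the row before left it; what a row does not reach is not made up. A row lasts 1/12 s, in which the tool goes at most 41.7 mm and 7.16 degrees, less where a joint would pass 70% of its speed; a pose out of reach is approached as far as the arm can. A call with a gripper value outside its range is refused whole. OPENING is the opening, from 0 (shut) to 1 (fully open), set as the call begins (- or left out, the last holds). The fingers move at their own pace and stop on an object; FORCE is the grip in N (left out, the last holds). Time passes only in rows, so rows that do not move let the fingers close. It gives the time, the measured TCP pose, the force and the opening at its end, in the units of the state.
- sense(): the state, without advancing time (a new reading comes with each control period).
- snapshot(name): name is "scene" or "top" or "wrist"; returns a dict with "img" (420x560x3 uint8, red, green, blue), "fov_y" (degrees; the focal length in pixels is half the picture's height over the tangent of half this angle, whatever the lens; pixels are square), "cx", "cy" (the principal point, pixels), "R" (3x3) and "t" (3): a world point X has camera coordinates R X + t; the wrist camera has in their place "tool_from_camera" (4x4, takes a point from camera to tool coordinates, whose origin is the TCP and whose axes are the flange's). Camera axes: x right, y down, z forward; pixel columns grow to the right and rows downward; lengths in m; the calibration is good to about 2 mm. A picture is of the moment at which its call begins: read the wrist's pose just before it. There is no depth.
- sign_off(): hands the job in, once; it reports no verdict.
The state is a dict: "time_s": time; "joints": joint angles; "qvel": joint speeds; "effort": joint torques, N m; "tcp_pos": TCP position; "ee_rot": TCP orientation; "contact_force": force on the tool from outside, world axes, zero at the start; "torque": the same for the moment, N m; "opening": opening from 0.0 (shut) to 1.0 (fully open).
Only numpy, scipy, OpenCV 4.12 (cv2) and the standard library are available. Lean on these libraries where they do the work, as an engineer would, in place of code of your own. Each camera call takes 0.05 s, during which the arm holds its last target. There are 200 camera calls.

## Working session

There is one attempt and no reset: what is moved stays moved. The work goes in short steps, Python scripts to look and compute and a shell command to move; the robot and the scene stay as the last step left them, time stands still between calls to the robot, and variables do not carry over. Pictures are saved under pics/ and viewed, about 8 in all and at most 12, crops included, and the job is handed in when it is done.

```bash
mkdir -p pics; ls
python3 - <<'E'
from rig import *
import cv2,pickle
s=sense();print(s)
for n in("scene","top"):
    d=snapshot(n);pickle.dump(d,open(f"pics/{n}0.pkl","wb"));cv2.imwrite(f"pics/{n}0.png",d["img"][:,:,::-1])
    print(n,d["fov_y"],d["cx"],d["cy"])
E
```

```text
pics
{'time_s': 0.0, 'joints': array([ 9.31428020e+01,  1.46539550e+01,  6.13051050e+00, -2.94339307e-02,
       -8.15839010e+01, -1.63072407e+01]), 'qvel': array([ 0.03352738, -0.03579734,  0.00364662,  0.04587608,  0.02929074,
       -0.09809527]), 'effort': array([ 1.86344158e-03, -3.86634922e+01,  2.37943536e+01,  5.36522761e+00,
       -6.12597854e-03,  1.43330361e-06]), 'tcp_pos': array([0.1250689 , 0.53507171, 0.23038038]), 'ee_rot': array([ 1.79888799e+02, -2.20382739e-03, -1.31687718e+01]), 'contact_force': array([ 0.08098439,  0.23629256, -0.64937474]), 'torque': array([ 0.01676871, -0.01495769, -0.04716567]), 'opening': 1.0039892675808835}
scene 53.70016945978059 277.11289558056666 210.0561322921715
top 47.6514818476977 280.62725775550666 213.2556503590764
```

View pics/scene0.png

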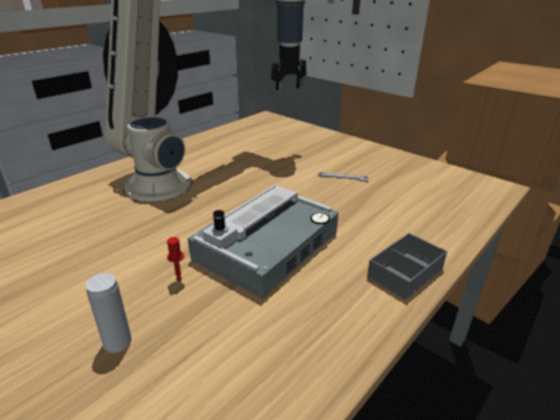

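View pics/top0.png

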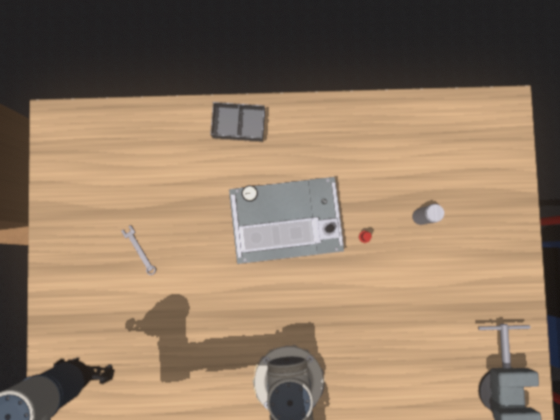

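Scene view: the black-knobbed pin stands in the guard's collar at about (219,219), and the red look-alike is on the bench at (175,255). In the top view the black pin is at (330,228), the red one at (366,237), the open hole at (324,201), the wrench at (140,250) and the can at (432,213). The pin I want is the black one, because it sits in the collar. I'll confirm that in one enlarged crop.

```bash
cat > h.py <<'E'
import numpy as np, cv2, pickle
def K(d):
    f=d["img"].shape[0]/2/np.tan(np.radians(d["fov_y"]/2)); return f,d["cx"],d["cy"]
def ray(d,u,v,z):
    f,cx,cy=K(d); R=np.array(d["R"]);c=-R.T@d["t"]; r=R.T@np.array([(u-cx)/f,(v-cy)/f,1]); return c+r*(z-c[2])/r[2]
def proj(d,X):
    f,cx,cy=K(d); p=np.array(d["R"])@X+d["t"]; return f*p[0]/p[2]+cx,f*p[1]/p[2]+cy
E
python3 - <<'E'
from h import *
t=pickle.load(open("pics/top0.pkl","rb"));s=pickle.load(open("pics/scene0.pkl","rb"))
print("top cam",-np.array(t["R"]).T@t["t"])
a=cv2.resize(t["img"][170:270,222:382],(800,500)[:2],interpolation=cv2.INTER_CUBIC)[:,:800]
b=cv2.resize(s["img"][180:300,150:350],(0,0),fx=3,fy=3,interpolation=cv2.INTER_CUBIC)
cv2.imwrite("pics/ctop.png",a[:,:,::-1]);cv2.imwrite("pics/csc.png",b[:,:,::-1])
E
```

```text
top cam [0.42480734 0.0115117  1.57571937]
```

View pics/ctop.png

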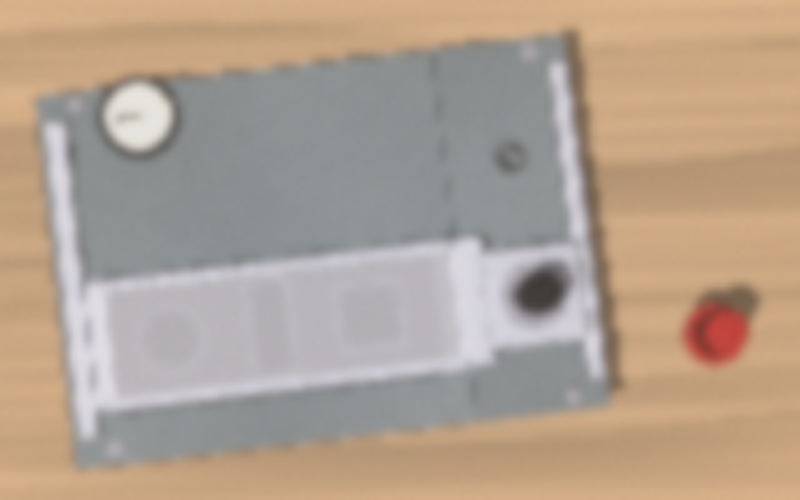

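The crop confirms it: the black knob sits on the collar at crop (540,290), the open hole is at (511,157), and the red pin stands off the box at (716,330). Key order through the guard, from +y to -y, is round (172,338), bar (272,325), square (372,312).

Run:
```python
from h import *
t=pickle.load(open("pics/top0.pkl","rb"));s=pickle.load(open("pics/scene0.pkl","rb"))
P=lambda u,v:(222+(u+.5)/5-.5,170+(v+.5)/5-.5)
c=np.array([ray(t,*P(*q),.07)[:2] for q in[(38,98),(572,35),(612,402),(80,466)]])
m=c.mean(0); ex=(c[0]+c[1]-c[2]-c[3])/2; ey=(c[0]+c[3]-c[1]-c[2])/2
print("centre",m,np.linalg.norm(ex),np.linalg.norm(ey),np.degrees([np.arctan2(ex[1],ex[0]),np.arctan2(-ey[0],ey[1])]))
yaw=np.arctan2(-ey[0],ey[1]);R=np.array([[np.cos(yaw),-np.sin(yaw)],[np.sin(yaw),np.cos(yaw)]])
for n,x,y in[("pin",-.045,-.1275),("open",.045,-.1275)]: print(n,m+R@[x,y])
print("hole seen",ray(t,*P(511,157),.07))
# black knob blobs in both
for nm,d,(x0,x1,y0,y1) in(("top",t,(318,342,218,240)),("scene",s,(208,232,205,235))):
    g=d["img"][y0:y1,x0:x1].max(2); M=(g<60).astype(np.uint8)
    n,l,st,ce=cv2.connectedComponentsWithStats(M);i=1+st[1:,4].argmax()
    print(nm,st[i]+[x0,y0,0,0,0],ce[i]+[x0,y0]); globals()[nm]=ce[i]+[x0,y0]
print("top@.13",ray(t,*top,.135),"scene@.13",ray(s,*scene,.13))
# two-view
A=[];b=[]
for d,q in((t,top),(s,scene)):
    p=ray(d,*q,.1);c0=-np.array(d["R"]).T@d["t"];v=(p-c0)/np.linalg.norm(p-c0);Q=np.eye(3)-np.outer(v,v);A.append(Q);b.append(Q@c0)
print("tri",np.linalg.lstsq(np.vstack(A),np.hstack(b),rcond=None)[:2])
```

```text
centre [ 0.51631125 -0.00869387] 0.23495856586018526 0.3405502908482454 [4.61854525 5.11827597]
pin [ 0.48286521 -0.13970003]
open [ 0.57250635 -0.13167095]
hole seen [ 0.5715493  -0.12835414  0.07      ]Traceback (most recent call last):
  File "<stdin>", line 13, in <module>
ValueError: attempt to get argmax of an empty sequence
```

```bash
python3 - <<'E'
from h import *
t=pickle.load(open("pics/top0.pkl","rb"));s=pickle.load(open("pics/scene0.pkl","rb"))
def blob(d,x0,x1,y0,y1):
    g=d["img"][y0:y1,x0:x1].max(2); M=(g<85).astype(np.uint8)
    n,l,st,ce=cv2.connectedComponentsWithStats(M);i=1+st[1:,4].argmax()
    print(g.min(),st[i]);return ce[i]+[x0,y0]
a=blob(t,318,342,218,240);b=blob(s,208,232,205,235);print(a,b)
print(ray(t,*a,.14),ray(s,*b,.13))
print("red",ray(t,365.3,236,.1))
E
python3 -m handwheel '[[20,-36,2,0],[20,-36,2,0],[20,-36,2,-7],[20,-36,2,-7],[20,-36,2,-7],[20,-36,2,-7],[20,-36,2,-7],[20,-36,2,-7],[20,-36,2,-7],[20,-36,2,-7],[20,-36,0,-7],[20,-36,0,-7],[20,-36,0,-2],[20,-36,0,0],[20,-36,0,0],[20,-36,0,0],[18,-35,0,0],[17,-35,0,0],[0,-28,0,0],[0,0,0,0]]'
```

```text
65 [ 8  7  8  7 43]
0 [  6   6  11  23 224]
[329.72093023 227.90697674] [218.63392857 221.67857143]
[ 0.48261156 -0.13677873  0.14      ] [ 0.4882402  -0.14062192  0.13      ]
red [ 0.45589486 -0.25021586  0.1       ]
time_s: 1.77
tcp_pos: [0.4801, -0.1425, 0.2499]
ee_rot: [179.8, -0.0, -85.4]
contact_force: [-0.7, 1.0, -0.3]
opening: 0.998
```

Run:
```python
from rig import *
import cv2,pickle
from scipy.spatial.transform import Rotation as Ro
import numpy as np
s=sense();d=snapshot("wrist")
d["pose"]=(s["tcp_pos"],s["ee_rot"])
T=np.eye(4);T[:3,:3]=Ro.from_euler("xyz",s["ee_rot"],degrees=True).as_matrix();T[:3,3]=s["tcp_pos"]
W=T@np.array(d["tool_from_camera"]);d["R"]=W[:3,:3].T;d["t"]=-W[:3,:3].T@W[:3,3]
pickle.dump(d,open("pics/w1.pkl","wb"));cv2.imwrite("pics/w1.png",d["img"][:,:,::-1]);print(W.round(3),s["tcp_pos"],s["ee_rot"])
```

```text
[[-0.997 -0.075 -0.027  0.486]
 [-0.08   0.948  0.307 -0.221]
 [ 0.003  0.308 -0.951  0.392]
 [ 0.     0.     0.     1.   ]] [ 0.48010525 -0.14252403  0.24989796] [ 1.79816982e+02 -3.97586048e-02 -8.54314664e+01]
```

View pics/w1.png

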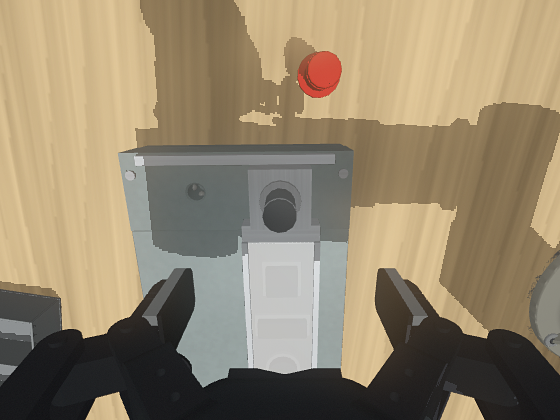

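Wrist view: the knob top is at (279,214), open hole (197,191), square key (282,281), bar (283,327), and round below it at (283,365).

Run:
```python
from h import *
d=pickle.load(open("pics/w1.pkl","rb"))
g=cv2.cvtColor(d["img"],cv2.COLOR_RGB2GRAY)
c=cv2.HoughCircles(cv2.resize(g[180:245,240:320],(0,0),fx=4,fy=4,interpolation=cv2.INTER_CUBIC),cv2.HOUGH_GRADIENT,1.2,200,param1=60,param2=15,minRadius=48,maxRadius=85)
print(c,None if c is None else c[0,0]/4+[240,180,0])
k=c[0,0]/4+[240,180,0]
print("knob",ray(d,k[0],k[1],.152), ray(d,279,214.5,.152))
h=ray(d,197,191,.07);print("hole",h)
co=[ray(d,u,v,.07) for u,v in((121,153),(353,145.5))];e=co[0]-co[1];print("edge",co,np.linalg.norm(e),np.degrees(np.arctan2(e[1],e[0])))
for n,p in("sq",(282,281)),("bar",(283,327)):print(n,ray(d,*p,.086))
```

```text
[[[160.20001 143.40001  66.24   ]]] [280.05000305 215.85000229  16.55999947]
knob [ 0.48273737 -0.13820377  0.152     ] [ 0.48366871 -0.13928565  0.152     ]
hole [ 0.57094333 -0.13056258  0.07      ]
edge [array([ 0.64763377, -0.16440913,  0.07      ]), array([ 0.41368087, -0.19063574,  0.07      ])] 0.23541834459098007 6.396272747311805
sq [ 0.47381639 -0.03964064  0.086     ]
bar [0.46794963 0.0208084  0.086     ]
```

```bash
python3 -m handwheel '[[3,3.5,-25,0.4],[0,0,-35,0],[0,0,-35,0],[0,0,-25,0],[0,0,-10,0],[0,0,0,0]]'; python3 -m handwheel '[[0,0,0,0],[0,0,0,0],[0,0,0,0],[0,0,0,0],[0,0,0,0],[0,0,0,0],[0,0,0,0],[0,0,0,0]]' 0 70
```

```text
time_s: 2.32
tcp_pos: [0.4815, -0.1342, 0.1191]
ee_rot: [179.7, 0.0, -84.7]
contact_force: [-0.4, 0.1, 0.9]
opening: 0.998
time_s: 2.98
tcp_pos: [0.484, -0.135, 0.1226]
ee_rot: [-179.9, -0.0, -84.8]
contact_force: [-1.8, 1.5, 5.9]
opening: 0.309
```

```bash
python3 -m handwheel '[[0,0,2,0],[0,0,3,0],[0,0,5,0],[0,0,8,0],[0,0,8,0],[0,0,8,0],[0,0,8,0],[0,0,7,0],[0,0,0,0],[0,0,0,0],[0,0,0,0]]'
```

```text
time_s: 3.9
tcp_pos: [0.4829, -0.1349, 0.17]
ee_rot: [180.0, 0.0, -84.8]
contact_force: [1.2, 0.3, -0.8]
opening: 0.305
```

```bash
python3 -m handwheel '[[4,0.4,0,0],[8,0.7,0,0],[10,0.9,0,0],[12,1.1,0,0],[12,1.1,0,0],[12,1.1,0,0],[12,1.1,0,0],[10,0.9,0,0],[6,0.5,0,0],[4,0.4,0,0],[2,0.2,0,0],[0,0,0,0],[0,0,0,0],[0,0,0,0]]'
python3 - <<'E'
from rig import *
import cv2,pickle
d=snapshot("wrist");t=snapshot("top");pickle.dump(t,open("pics/top1.pkl","wb"))
a=d["img"][60:,60:460];b=cv2.resize(t["img"][170:270,222:382],(400,250),interpolation=cv2.INTER_CUBIC)
import numpy as np
o=np.zeros((360,800,3),np.uint8);o[:,:400]=a;o[:250,400:]=b
cv2.imwrite("pics/o1.png",o[:,:,::-1]);print(sense()["tcp_pos"],sense()["contact_force"])
E
```

```text
time_s: 5.07
tcp_pos: [0.5749, -0.1265, 0.1701]
ee_rot: [180.0, 0.0, -84.8]
contact_force: [-2.8, 0.1, -2.6]
opening: 0.31
[ 0.5748775  -0.12656356  0.1703093 ] [-1.6929162  -0.87974664 -2.1412862 ]
```

View pics/o1.png

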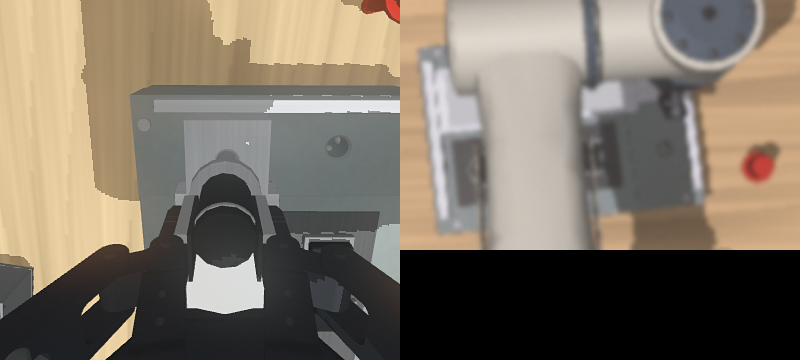

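The guard has moved with the pin: the collar is now over the open-hole side, and the shut hole is exposed at picture (338,146). I'll nudge it to make sure it's against the stop.

```bash
python3 -m handwheel '[[2,0.2,0,0],[2,0.2,0,0],[0,0,0,0],[0,0,0,0],[0,0,0,0]]'
```

```text
time_s: 5.58
tcp_pos: [0.5762, -0.1267, 0.1701]
ee_rot: [179.6, -0.0, -84.8]
contact_force: [-9.7, -1.4, 2.2]
opening: 0.304
```

```bash
python3 -m handwheel '[[-3,-0.2,0,0],[-2,-0.2,0,0],[0,0,0,0],[0,0,-4,0],[0,0,-6,0],[0,0,-6,0],[0,0,-6,0],[0,0,-6,0],[0,0,-4,0],[0,0,0,0],[0,0,0,0]]'
```

```text
time_s: 6.5
tcp_pos: [0.5744, -0.1265, 0.138]
ee_rot: [180.0, 0.0, -84.8]
contact_force: [-0.5, -0.3, -0.8]
opening: 0.306
```

```bash
python3 -m handwheel '[[0,0,-4,0],[0,0,-4,0],[0,0,-4,0],[0,0,-3,0],[0,0,-2,0],[0,0,-2,0],[0,0,0,0],[0,0,0,0],[0,0,0,0]]'
```

```text
time_s: 7.25
tcp_pos: [0.5741, -0.1267, 0.1225]
ee_rot: [-179.9, -0.1, -84.7]
contact_force: [-9.7, 3.2, 18.0]
opening: 0.307
```

```bash
python3 -m handwheel '[[0,0,3,0],[0,0,0,0],[0,0,0,0],[0,0,0,0],[0,0,0,0],[0,0,15,0],[0,0,30,0],[0,0,35,0],[0,0,35,0],[-20,0,15,0],[-30,0,0,0],[-10,0,0,0],[0,0,0,0],[0,0,0,0],[0,0,0,0]]' 1
python3 -m handwheel '[[0,0,0,0],[0,0,0,0],[0,0,0,0],[0,0,0,0],[0,0,0,0],[0,0,0,0]]' 0 40
cat > snap.py <<'E'
from rig import *
import cv2,pickle,sys
from scipy.spatial.transform import Rotation as Ro
import numpy as np
n=sys.argv[1];s=sense();d=snapshot("wrist")
T=np.eye(4);T[:3,:3]=Ro.from_euler("xyz",s["ee_rot"],degrees=True).as_matrix();T[:3,3]=s["tcp_pos"]
W=T@np.array(d["tool_from_camera"]);d["R"]=W[:3,:3].T;d["t"]=-W[:3,:3].T@W[:3,3]
pickle.dump(d,open(f"pics/{n}.pkl","wb"));cv2.imwrite(f"pics/{n}.png",d["img"][:,:,::-1]);print(s["tcp_pos"],s["ee_rot"])
E
python3 snap.py w2
```

```text
time_s: 8.5
tcp_pos: [0.5148, -0.1265, 0.2518]
ee_rot: [180.0, 0.0, -84.8]
contact_force: [0.3, -0.4, -0.1]
opening: 1.0
time_s: 9.0
tcp_pos: [0.5144, -0.1266, 0.2522]
ee_rot: [180.0, -0.0, -84.8]
contact_force: [0.7, -0.1, -0.4]
opening: 0.144
[ 0.5143624  -0.12656811  0.25220393] [ 1.79993612e+02 -9.30813421e-04 -8.47672240e+01]
```

View pics/w2.png

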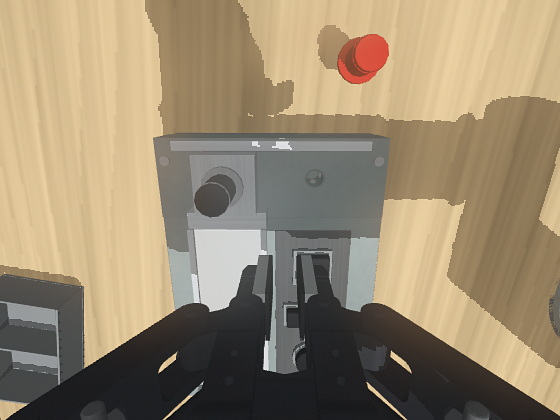

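Pin is in the open position: flange around (222,186), knob top (212,200). The shut hole is empty at (315,178). The fingers hide part of the keys, so I'll shift for one clear view.

```bash
python3 -m handwheel '[[30,0,20,0],[35,0,20,0],[30,0,0,0],[0,0,0,0],[0,0,0,0],[0,0,0,0]]'; python3 snap.py w3
```

```text
time_s: 9.55
tcp_pos: [0.6092, -0.1266, 0.2918]
ee_rot: [179.9, -0.0, -84.8]
contact_force: [-0.0, 0.4, 0.5]
opening: -0.001
[ 0.60915531 -0.12660472  0.29180398] [ 1.79948795e+02 -1.39244709e-03 -8.47699162e+01]
```

View pics/w3.png

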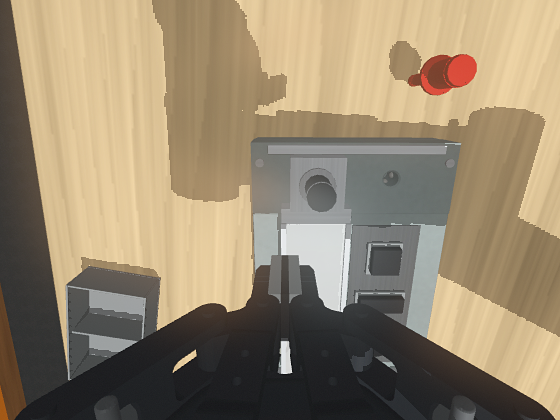

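Square key top is at about (387,258) and the bar at (381,298), with the row in line with the earlier view. Knob top is at (322,196).

Run:
```python
from h import *
w=[pickle.load(open(f"pics/{n}.pkl","rb")) for n in("w1","w2","w3")]
def tri(obs):
    A=[];b=[]
    for d,q in obs:
        p=ray(d,*q,.1);c0=-np.array(d["R"]).T@d["t"];v=(p-c0)/np.linalg.norm(p-c0);Q=np.eye(3)-np.outer(v,v);A.append(Q);b.append(Q@c0)
    return np.linalg.lstsq(np.vstack(A),np.hstack(b),rcond=None)[0]
print("knobtop z",tri([(w[1],(212,200)),(w[2],(321.5,196))]))
for d,q in((w[1],(212,200)),(w[2],(321.5,196))):print(ray(d,*q,.152))
print("sq",ray(w[2],387,258,.086),"bar",ray(w[2],381,297.5,.086))
t=pickle.load(open("pics/top0.pkl","rb"));P=lambda u,v:(222+(u+.5)/5-.5,170+(v+.5)/5-.5)
for n,q in("round",(172,338)),("bar",(272,325)),("sq",(372,314)):print("top",n,ray(t,*P(*q),.086))
print("round w1",ray(w[0],284,366,.086))
g=cv2.cvtColor(w[2]["img"],cv2.COLOR_RGB2GRAY)[225:320,340:425]
cv2.imwrite("pics/k.png",cv2.resize(np.hstack([g,cv2.cvtColor(w[2]["img"],cv2.COLOR_RGB2GRAY)[150:245,275:360]]),(0,0),fx=4,fy=4,interpolation=cv2.INTER_CUBIC))
```

```text
knobtop z [ 0.57378328 -0.12879908  0.14728456]
[ 0.57274577 -0.12972069  0.152     ]
[ 0.57456451 -0.13059554  0.152     ]
sq [ 0.4749525  -0.04228255  0.086     ] bar [0.47188483 0.01358418 0.086     ]
top round [0.46249203 0.08931678 0.086     ]
top bar [0.46878127 0.02651596 0.086     ]
top sq [ 0.47382312 -0.03628949  0.086     ]
round w1 [0.46227224 0.07738594 0.086     ]
```

View pics/k.png

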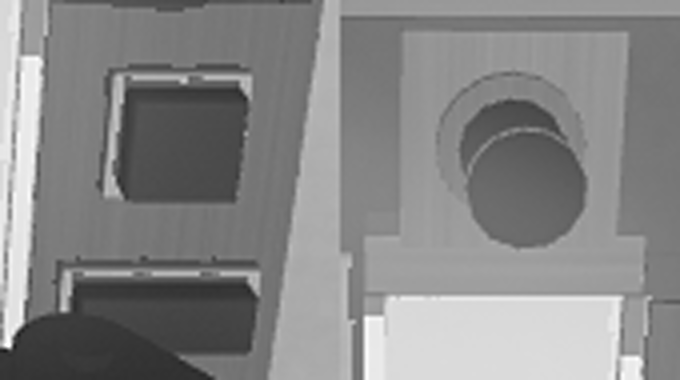

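The pin's flange lies flat on the collar with no shaft showing, so it is home. Keys, averaged over the views: square (0.474,-0.038), bar (0.469,0.024), round (0.463,0.087). I'll go to the bar first.

```bash
python3 -m handwheel '[[-28,30,0,0],[-28,30,0,0],[-28,30,0,0],[-28,30,0,0],[-28,30,0,0],[0,0,-38,0],[0,0,-38,0],[0,0,-38,0],[0,0,-38,0],[0,0,-25,0],[0,0,-15,0],[0,0,0,0],[0,0,0,0]]'
```

```text
time_s: 10.68
tcp_pos: [0.4687, 0.023, 0.101]
ee_rot: [-180.0, -0.0, -84.8]
contact_force: [0.2, 0.4, 0.9]
opening: -0.001
```

```bash
python3 -m handwheel '[[0,0,-8,0],[0,0,-6,0],[0,0,-4,0],[0,0,-3,0],[0,0,-2,0],[0,0,0,0],[0,0,0,0],[0,0,0,0]]'
```

```text
time_s: 11.35
tcp_pos: [0.47, 0.0237, 0.0781]
ee_rot: [-179.9, 0.0, -84.7]
contact_force: [0.1, 1.4, 5.8]
opening: 0.0
```

```bash
python3 -m handwheel '[[0,0,-2,0],[0,0,0,0],[0,0,0,0]]'; python3 -m handwheel '[[0,0,10,0],[0,0,25,0],[5,-31,0,0],[0,-31,0,0],[0,0,0,0],[0,0,-18,0],[0,0,0,0],[0,0,0,0]]'
```

```text
time_s: 11.6
tcp_pos: [0.4701, 0.0237, 0.0778]
ee_rot: [-179.8, -0.0, -84.7]
contact_force: [-7.4, 2.1, 21.2]
opening: 0.001
time_s: 12.27
tcp_pos: [0.4733, -0.0388, 0.0916]
ee_rot: [179.8, -0.0, -84.8]
contact_force: [-0.7, -0.1, 0.3]
opening: 0.001
```

```bash
python3 -m handwheel '[[0,0,-4,0],[0,0,-5,0],[0,0,-5,0],[0,0,-3,0],[0,0,-1,0],[0,0,0,0],[0,0,0,0],[0,0,0,0]]'
```

```text
time_s: 12.93
tcp_pos: [0.4752, -0.0383, 0.0777]
ee_rot: [-179.8, -0.0, -84.7]
contact_force: [-9.6, 4.5, 27.6]
opening: -0.004
```

Both bottomed on their stops at z of about 0.078. Next is the round key.

```bash
python3 -m handwheel '[[0,0,10,0],[0,0,25,0],[-3,31,0,0],[-3,31,0,0],[-3,32,0,0],[-2,31,0,0],[0,0,0,0],[0,0,-18,0],[0,0,0,0],[0,0,0,0],[0,0,-4,0],[0,0,-5,0],[0,0,-5,0],[0,0,-3,0],[0,0,0,0],[0,0,0,0],[0,0,0,0]]'
```

```text
time_s: 14.35
tcp_pos: [0.4643, 0.0863, 0.0777]
ee_rot: [-179.8, 0.0, -84.7]
contact_force: [-10.1, 0.4, 27.4]
opening: 0.001
```

Round is bottomed too. I'll release it, back off toward the robot's left and take a last look.

```bash
python3 -m handwheel '[[0,0,15,0],[0,0,35,0],[0,0,38,0],[0,0,38,0],[-10,38,30,0],[-20,38,0,0],[-20,38,0,0],[-20,38,0,0],[-20,38,0,0],[-20,38,0,0],[0,38,0,0],[0,38,0,0],[0,0,0,0],[0,0,0,0],[0,0,0,0]]'
python3 - <<'E'
from rig import *
import cv2,numpy as np
s=snapshot("scene")["img"];t=snapshot("top")["img"]
f=lambda a:cv2.resize(a,(400,300),interpolation=cv2.INTER_CUBIC)
o=np.vstack([np.hstack([f(s[170:290,160:320]),f(t[165:270,226:366])]),np.hstack([f(s),f(t)])])
cv2.imwrite("pics/end.png",o[:,:,::-1]);q=sense();print(q["tcp_pos"],q["contact_force"])
E
```

```text
time_s: 15.6
tcp_pos: [0.3578, 0.3785, 0.225]
ee_rot: [180.0, -0.1, -84.8]
contact_force: [-0.1, -0.3, -0.4]
opening: -0.002
[0.35804246 0.37786251 0.22568366] [0.50050195 0.99139502 0.45122868]
```

View pics/end.png

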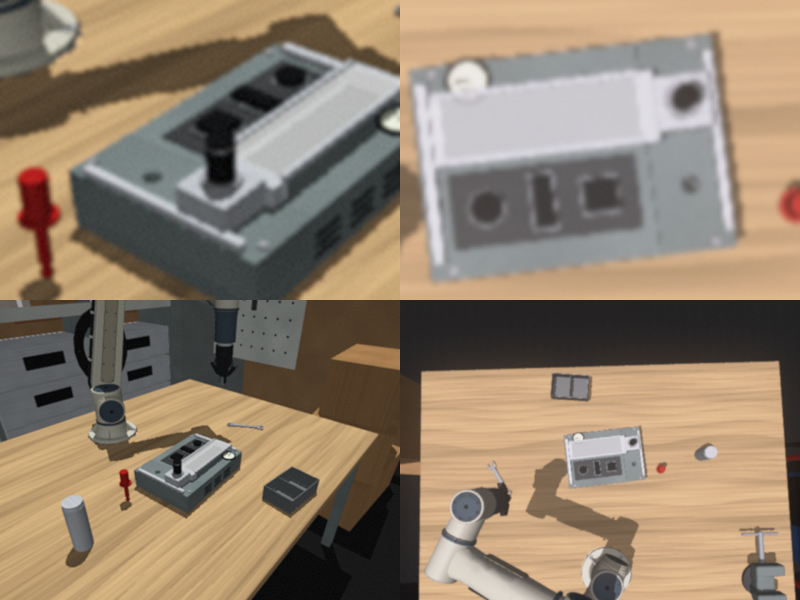

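The pin is seated on the collar at the open end (685,97), the guard is off the keys, and all three keys are showing. The wrench, can and red pin are where they were, and the arm is clear.

```bash
python3 -c "
from rig import *
print(sign_off())"
```

```text
the job is handed in; nothing more can be done
None
```

The guard is pinned open, and I pressed the bar, square and round keys in that order. I handed the job in at about 15.7 s; sign-off gave no verdict.

- **Guard and pin:** I lifted the pin about 48 mm and drew the guard 90 mm to its stop, where the force rose to about 10 N. I pushed the pin in until it met 18 N at the same tool height as when I first gripped it. A later crop shows the flange flat on the collar, with no shaft visible.
- **Keys:** Each key bottomed with the tool at about 0.078 m, which is roughly 8 mm of travel, at 21 to 28 N. I lifted the tool clear of each key before moving to the next.
- **Last checks:** The final scene and top pictures show the guard open and the pin seated. The keys look up, though I did not measure their height. By eye, the wrench, can and red pin have not moved. The arm is clear, with contact force at noise level.
- **Disagreements:** The views differed by up to about 13 mm on key position along the row and about 5 mm on the height of the knob top. Neither affected the result. I averaged the key positions, and the knob height rules out the pin being 13 mm short.

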